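Close up the clear organiser by pushing its bins and lid home

TASK

Close up the clear organiser on the ledge by pushing alone: push both tipped-out front bins back upright until they are fully home, and flip the open lid of the upper tray over and push it down until it is fully shut, in whatever order suits. Pick nothing up, and do not lift or tip the organiser or shove it along the ledge. Leave the nail clipper lying on the organiser's step and the other things where they stand.

Things in the scene. Friction and masses are not known exactly. Their poses are not given: they have to be found in the camera images.
- organiser: clear organiser, white edges, about 1 kg, loose, on rubber feet; origin: centre of its underside; front faces its -x (away from the robot, towards the room), z up. Lower tier 140 mm deep (x), 280 wide (y), front at x -70 mm, two tip-out bins side by side in the front, roof at z 108 mm. Upper lidded tray at the back, x -15 to 70 mm, rim at z 176 mm. The roof in front of the tray is a 55 mm step
- bin_left (a joint): how far the left bin (seen from the front; organiser's +y side) is tipped out, rad: 0 = upright, fully home; 0.70 = the most, top leaning to the organiser's -x. Level pivot axis at the foot of its front: organiser x -68, y +68.5, z 13 mm. Stiff pivots: it stays where it is left; about 1 N at the lip moves it; it stops dead at home
- bin_right (a joint): how far the right bin (seen from the front; organiser's -y side) is tipped out, rad: 0 = upright, fully home; 0.70 = the most, top leaning to the organiser's -x. Level pivot axis at the foot of its front: organiser x -68, y -68.5, z 13 mm. Stiff pivots: it stays where it is left; about 1 N at the lip moves it; it stops dead at home
- bin_left_lip (a point): mid-length of the top edge of the left front bin's front panel, on the pull lip (lip 130 mm along the organiser's y, 8 mm forward of the panel, 5 mm thick, this point 92 mm from the pivot). The clear bin is 130 mm wide, 92 mm high, 80 mm deep
- bin_right_lip (a point): mid-length of the top edge of the right front bin's front panel, on the pull lip (lip 130 mm along the organiser's y, 8 mm forward of the panel, 5 mm thick, this point 92 mm from the pivot). The clear bin is 130 mm wide, 92 mm high, 80 mm deep
- lid (a joint): opening of the upper tray's lid, rad: 0 = fully shut on the rim, 1.57 = standing straight up, 1.9 = as far back as it goes. Stiff hinge along the tray's top rear edge: it stays where it is left, does not fall shut by itself, and about 1 N at its free edge moves it; it must be pushed down to the rim
- lid_edge (a point): mid-length of the free edge of the lid, on its outer face. The lid is a clear plate 280 mm wide, 85 mm from hinge to this edge, 3 mm thick, with a thumb tab (90 mm wide, 10 mm further out) at the middle of the edge
- lid_hinge (a point): middle of the lid's hinge line, at organiser x 70 mm, z 176.5 mm; does not move with the lid
- nail_clipper: steel nail clipper, 14 x 60 x 11 mm, lying along the step of the organiser (origin under its centre), long side along its y
- mug: pink plastic mug, radius 40 mm, 90 mm high, handle at its +y, standing at one side of the organiser; origin at the centre of its underside
- pump_bottle: small amber glass bottle with push dispenser head, radius 27 mm, 118 mm high, standing at the other side of the organiser; nozzle towards its -x; origin at the centre of its underside
- comb: wide-toothed wooden comb lying flat, 45 x 170 x 7 mm, long side along its y, origin under its centre
- cream_jar: white jar with metal cap, radius 28 mm, 45 mm high, origin at the centre of its underside
- soap_dish: round white dish, radius 56 mm, with a bar of soap on it, 30 mm high, origin at the centre of its underside
- tumbler: blue ceramic tumbler with two toothbrushes, radius 36 mm, 100 mm high (brushes to 180 mm), origin at the centre of its underside
Not all that is in view belongs to the job. Of the things shaped like the nail_clipper, the steel one is meant.

How it is judged:
By the outcome, as a careful person would: the job done as asked, in the order asked, and still so for the second after the job is handed in, with the robot touching nothing.
It also fails if it takes over 64 s, if anything falls off the work surface, if the arm or the gripper's body presses on something with over 40 N, if the wrist force passes 120 N, or if a joint passes its speed limit or range.

ROBOT

A 6-joint arm with a two-finger parallel gripper is mounted at the origin on the work surface. World frame = base frame: x ahead of the robot, y to its left, z up, the work surface at z = 0. Lengths are in m, angles in degrees, forces in N, time in s.
With the tool pointing down it reaches from about 0.25 to 0.725 m from the base axis. Payload 9.7 kg.
Tool frame: the origin (TCP) lies on the centre line of the jaws, within the pads' length; the fingertips stand 19 mm ahead of it and the grasp point (between the pads) is the TCP (bot.tcp_to_tips is the z of the fingertips in the tool frame, in m); z points along the fingers, y is the line along which they close (so a half turn about z gives the same grasp; the last joint's range is limited). The gripper opens to 85 mm and grips with 20 to 120 N. Pads are 22 mm wide; open, the fingers measure 114 mm over their backs; the gripper's body (76 mm by 85 mm) begins 54 mm behind the grasp point. The pads swing forward as they close: fully open they stand 13 mm farther back than shut.
Start: joints at [-66.979, 4.979, 10.078, 95.1, 0, 90], TCP at [0.215, -0.506, 0.25] pointing down, gripper open.
Joint ranges: [-179.16, 179.16], [-48.56, 103.87], [-65.8, 70.77], [-126.05, 130.52], [-82.76, 87.17], [-180, 180]. Speed limits (degrees/s): [127.2, 127.2, 147.25, 180, 180, 180].

INTERFACE

Orientations are given as [roll, pitch, yaw] about the fixed x, y, z axes, in that order (R = Rz(yaw) Ry(pitch) Rx(roll)).
In Python, from workcell import bot gives the robot as it stands. The module is installed in compiled form; this text tells all that it offers.
- The arm moves only by the tool play_rows, never from a script. Its argument "increments" is a list of rows, each an object with "slide": the shift along the tool's x, y, z in mm, a list of three; "angular": the turn, a rotation vector about the tool's x, y, z in degrees, a list of three; "claw": the opening, from -1 (shut) to 1 (fully open). In form: [{"slide": [x, y, z], "angular": [rx, ry, rz], "claw": claw}, ...]. A call has 1 to 8 rows; each row shifts and turns the commanded pose from where the row before left it, along the tool's axes as they then stand; what a row does not reach is not made up. A row lasts 1/10 s, in which the tool goes at most 50 mm and 8.59 degrees, less where a joint would pass 70% of its speed; a pose out of reach is approached as far as the arm can. A call is refused whole if a number of a shift passes 50 or a number of a turn 8.59, either way. A call with a gripper value outside its range is refused whole. The fingers move at their own pace and stop on an object; "squeeze" is the grip in N (left out, the last holds). Time passes only in rows, so rows that do not move let the fingers close. It gives the time, the measured TCP pose, the force, the opening and the grip force at its end, in the units of the state.
- bot.get_obs(): the state, without advancing time (a new reading comes with each control period).
- bot.camera(name): name is "scene" or "top" or "wrist"; returns the picture (480x640x3 uint8, red, green, blue); there is no depth.
- bot.camera_info(name): a dict with "fovy" (degrees; the focal length in pixels is half the picture's height over the tangent of half this angle, whatever the lens; pixels are square), "cx", "cy" (the principal point, pixels), "R" (3x3) and "t" (3): a world point X has camera coordinates R X + t. Camera axes: x right, y down, z forward; pixel columns grow to the right and rows downward; lengths in m; the calibration is good to about 2 mm. A picture is of the moment at which its call begins: read the wrist's pose just before it. camera_info takes no time and is no camera call; for the wrist camera it gives the pose at the moment of the call.
- bot.job_done(): hands the job in; it is judged then, once.
The state is a dict: "time": time; "q": joint angles; "qd": joint speeds; "joint_efforts": joint torques, N m; "ee_pos": TCP position; "tcp_rot": TCP orientation; "wrist_force": force on the tool from outside, world axes, zero at the start; "torque": the same for the moment, N m; "opening": finger opening in m; "grasp_force": force on a finger pad.
Only numpy, scipy, OpenCV 4.12 (cv2) and the standard library are available. Lean on these libraries where they do the work, as an engineer would, in place of code of your own. Each camera call takes 0.05 s, during which the arm holds its last target. There are 200 camera calls.

## Working session

There is one attempt and no reset: what is moved stays moved. The work goes in short steps, Python scripts to look and compute and a tool call to move; the robot and the scene stay as the last step left them, time stands still between calls to the robot, and variables do not carry over. Pictures are saved under pics/ and viewed, at most 10 in all, crops included, and the job is handed in when it is done.

Besides the shell and the picture viewer there is one more tool, called after "Request:" by a JSON object that holds its "op" and its "data", one argument or row to a line. play_rows: Moves the arm, as the interface text tells. Its arguments: {"type":"object","properties":{"increments":{"type":"array"},"squeeze":{"type":"number"}},"required":["increments"]}

```bash
mkdir -p pics; python3 - <<'E'
from workcell import bot
import cv2,json
for n in("scene","top"):
    im=bot.camera(n); cv2.imwrite(f"pics/{n}0.png",im[:,:,::-1])
    i=bot.camera_info(n); print(n,i)
o=bot.get_obs(); print(o['ee_pos'],o['tcp_rot'],o['time'],bot.tcp_to_tips)
E
```

```text
scene {'fovy': 55.71477904822646, 'cx': 320.781034561595, 'cy': 239.1432943243686, 'R': array([[ 0.86347492,  0.50437724,  0.00382888],
       [ 0.31178574, -0.52776765, -0.79009554],
       [-0.39648545,  0.68342148, -0.61297176]]), 't': array([-0.48766692, -0.06041303,  1.21377087])}
top {'fovy': 42.34923365075025, 'cx': 325.63288396302323, 'cy': 236.84173955918598, 'R': array([[-0.02249714, -0.99955467,  0.01960458],
       [-0.98913482,  0.01940447, -0.14572501],
       [ 0.14527969, -0.02266997, -0.98913087]]), 't': array([-0.00421313,  0.5824889 ,  1.47265163])}
[ 0.21501468 -0.50603577  0.24966245] [-1.79932818e+02 -1.87738465e-03  2.30179219e+01] 0.1 0.019
```

View pics/scene0.png

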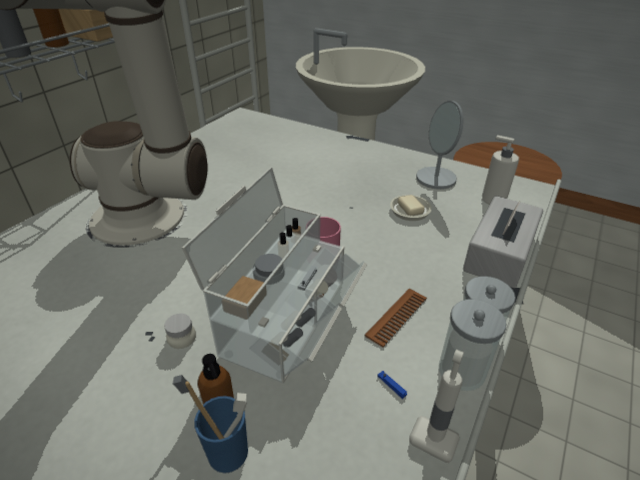

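View pics/top0.png

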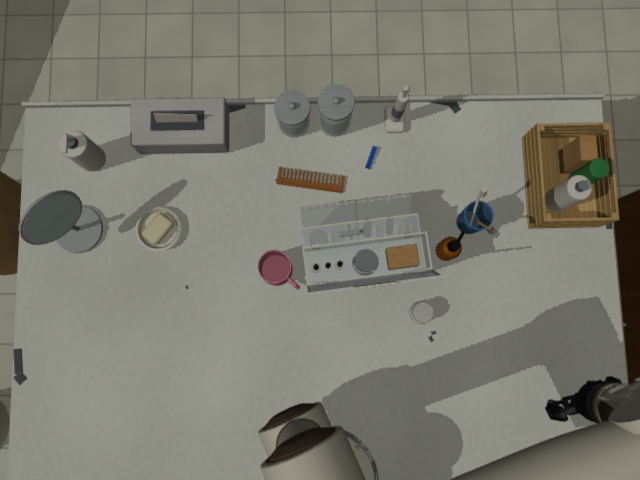

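The scene shows the organiser at (275,290) with the lid standing up on the robot side. The step faces the room, with the steel clipper on it at about (308,278) in the scene view and (352,233) in the top view. The blue clipper, at (392,384) scene and (372,157) top, lies on the table and is a decoy. Next I'll enlarge the organiser.

```bash
python3 - <<'E'
import cv2,numpy as np
t=cv2.imread("pics/top0.png")[185:300,290:450]; s=cv2.imread("pics/scene0.png")[160:390,175:375]
cv2.imwrite("pics/tc.png",cv2.resize(t,None,fx=5,fy=5,interpolation=cv2.INTER_CUBIC))
cv2.imwrite("pics/sc.png",cv2.resize(s,None,fx=2.6,fy=2.6,interpolation=cv2.INTER_CUBIC))
E
```

```text
(no output)
```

View pics/tc.png

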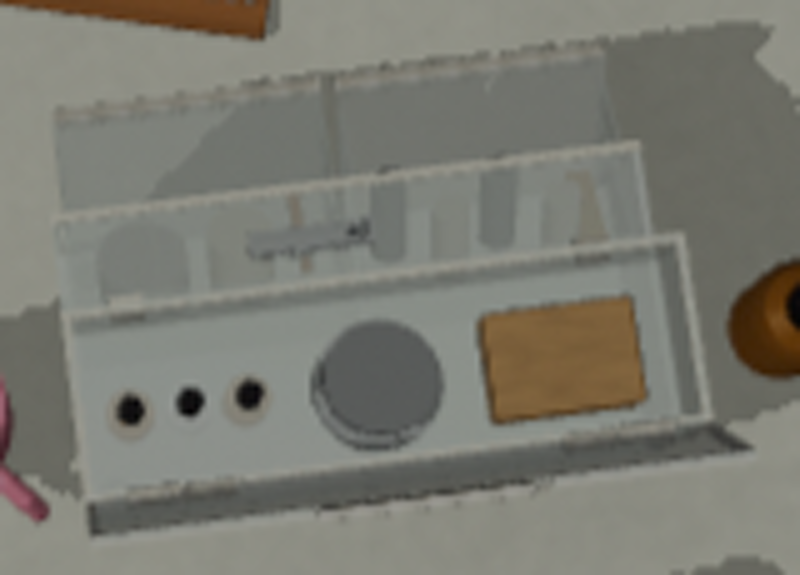

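View pics/sc.png

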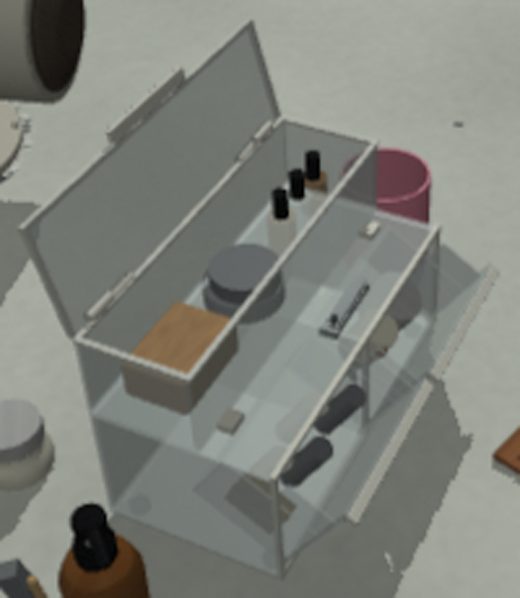

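Top crop: the rim corners, step edge, bin lips (crop row about 108→47) and lid edge (535→447) are all clear. The steel clipper lies on the step at crop (308,238), and it's the one meant. Next I'll compute the poses.

```bash
cat > h.py <<'E'
from workcell import bot
import numpy as np
def ray(n,uv):
    i=bot.camera_info(n); f=240/np.tan(np.radians(i['fovy'])/2)
    d=i['R'].T@np.array([(uv[0]-i['cx'])/f,(uv[1]-i['cy'])/f,1]); return -i['R'].T@i['t'],d
def onz(n,uv,z):
    c,d=ray(n,uv); return c+d*(z-c[2])/d[2]
def tri(a,b):
    (c1,d1),(c2,d2)=ray("top",a),ray("scene",b)
    s=np.linalg.lstsq(np.c_[d1,-d2],c2-c1,rcond=None)[0]
    p,q=c1+s[0]*d1,c2+s[1]*d2; return (p+q)/2,np.linalg.norm(p-q)
T=lambda x,y:(290+x/5,185+y/5)
S=lambda x,y:(175+x/2.6,160+y/2.6)
E
python3 - <<'E'
from h import *
np.set_printoptions(precision=4,suppress=True)
P=[((88,498),.176,(70,140)),((710,418),.176,(70,-140)),((65,318),.176,(-15,140)),((683,236),.176,(-15,-140)),((58,216),.108,(-70,140)),((638,145),.108,(-70,-140))]
# organiser +y = world -y = image right -> swap sign of y
A=[];B=[]
for c,z,m in P:
    w=onz("top",T(*c),z); A.append((m[0]/1e3,-m[1]/1e3)); B.append(w[:2]); print(m,w)
A=np.array(A);B=np.array(B);a0,b0=A.mean(0),B.mean(0)
U,_,V=np.linalg.svd((A-a0).T@(B-b0)); R=V.T@U.T; o=b0-R@a0
yaw=np.degrees(np.arctan2(R[1,0],R[0,0])); print("org",o,yaw,np.abs((A@R.T+o)-B).max())
def loc(p): return np.r_[R.T@(p[:2]-o),p[2]]
for n,a,b in [("lipR far",T(58,108),S(495,270)),("lip mid",T(328,78),S(437,379)),("lipL end",T(605,47),S(352,520)),("lid e1",T(92,535),S(252,22)),("lid e2",T(750,447),S(24,228))]:
    p,e=tri(a,b); print(n,p,e,"loc",loc(p))
for n,c,z in [("clip",T(308,238),.114)]: print(n,loc(onz("top",T(308,238) if 0 else c,z)))
for n,uv,z in [("mug",(275,266),.09),("bottle",(449,248),.05),("jar",(422,312),.045)]: print(n,onz("top",uv,z))
E
```

```text
(70, 140) [0.4572 0.0287 0.176 ]
(70, -140) [ 0.4868 -0.2479  0.176 ]
(-15, 140) [0.5373 0.0374 0.176 ]
(-15, -140) [ 0.5688 -0.2396  0.176 ]
(-70, 140) [0.5942 0.0408 0.108 ]
(-70, -140) [ 0.6229 -0.2332  0.108 ]
org [ 0.5396 -0.1028] -173.88797357241066 0.0029907994602826338
lipR far [0.6484 0.0396 0.0892] 0.0025097611697822986 loc [-0.1234 -0.13    0.0892]
lip mid [ 0.6626 -0.0886  0.0888] 0.0019190412315805198 loc [-0.1238 -0.001   0.0888]
lipL end [ 0.6745 -0.2226  0.0892] 0.00039779777628356144 loc [-0.1215  0.1334  0.0892]
lid e1 [0.4361 0.0265 0.2557] 0.0005799258852108353 loc [ 0.0891 -0.1396  0.2557]
lid e2 [ 0.4662 -0.249   0.2573] 0.0021400553754936627 loc [0.0885 0.1375 0.2573]
clip [-0.0437 -0.0226  0.114 ]
mug [0.5085 0.1051 0.09  ]
bottle [ 0.5478 -0.3164  0.05  ]
jar [ 0.3946 -0.2442  0.045 ]
```

Request:
{"op": "play_rows", "data": {
  "increments": [
    {"slide": [0,0,0],"angular": [0,0,8.4],"claw": -1},
    {"slide": [0,0,0],"angular": [0,0,8.4],"claw": -1},
    {"slide": [20,-30,0],"angular": [0,0,0],"claw": -1},
    {"slide": [20,-30,0],"angular": [0,0,0],"claw": -1},
    {"slide": [20,-30,0],"angular": [0,0,0],"claw": -1},
    {"slide": [20,-30,0],"angular": [0,0,0],"claw": -1},
    {"slide": [20,-30,0],"angular": [0,0,0],"claw": -1},
    {"slide": [20,-30,0],"angular": [0,0,0],"claw": -1}
  ]
}}

```text
time: 0.9
ee_pos: [0.3152, -0.3128, 0.25]
tcp_rot: [-180.0, 0.0, 6.2]
wrist_force: [0.7, 0.1, 0.0]
opening: -0.0001
grasp_force: 0.0
```

Request:
{"op": "play_rows", "data": {
  "increments": [
    {"slide": [20,-30,0],"angular": [0,0,0],"claw": -1},
    {"slide": [20,-30,0],"angular": [0,0,0],"claw": -1},
    {"slide": [20,-30,0],"angular": [0,0,0],"claw": -1},
    {"slide": [20,-30,0],"angular": [0,0,0],"claw": -1},
    {"slide": [18,-30,0],"angular": [0,0,0],"claw": -1},
    {"slide": [0,0,0],"angular": [0,0,0],"claw": -1}
  ]
}}

```text
time: 1.5
ee_pos: [0.397, -0.1517, 0.25]
tcp_rot: [-179.9, 0.0, 6.4]
wrist_force: [-0.5, 0.4, -0.5]
opening: 0.0001
grasp_force: 0.0
```

Request:
{"op": "play_rows", "data": {
  "increments": [
    {"slide": [9,-17,0],"angular": [0,0,0],"claw": -1},
    {"slide": [10,-17,0],"angular": [0,0,0],"claw": -1},
    {"slide": [10,0,0],"angular": [0,0,0],"claw": -1},
    {"slide": [10,0,0],"angular": [0,0,0],"claw": -1},
    {"slide": [7,0,0],"angular": [0,0,0],"claw": -1},
    {"slide": [7,0,0],"angular": [0,0,0],"claw": -1},
    {"slide": [7,0,0],"angular": [0,0,0],"claw": -1},
    {"slide": [6,0,0],"angular": [0,0,0],"claw": -1}
  ]
}}

```text
time: 2.3
ee_pos: [0.4588, -0.1142, 0.2515]
tcp_rot: [179.9, -0.1, 6.2]
wrist_force: [-1.2, -0.4, 7.9]
opening: -0.0001
grasp_force: 1.9
```

```bash
python3 - <<'E'
from h import *
import cv2
print(bot.get_obs()['ee_pos'],bot.get_obs()['wrist_force'])
cv2.imwrite("pics/s1.png",bot.camera("scene")[80:400,100:420,::-1])
E
```

```text
[ 0.45882873 -0.11421014  0.25146892] [-1.21468471 -0.40964386  7.88258278]
```

View pics/s1.png

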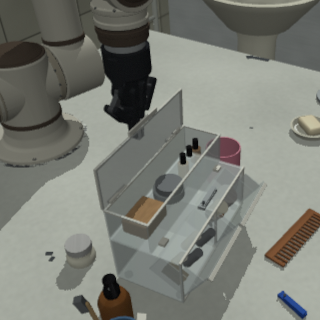

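Request:
{"op": "play_rows", "data": {
  "increments": [
    {"slide": [-6,0,0],"angular": [0,0,0],"claw": -1},
    {"slide": [0,0,-9],"angular": [0,0,0],"claw": -1},
    {"slide": [0,0,-8],"angular": [0,0,0],"claw": -1},
    {"slide": [6,0,0],"angular": [0,0,0],"claw": -1},
    {"slide": [7,0,0],"angular": [0,0,0],"claw": -1},
    {"slide": [6,0,1],"angular": [0,0,0],"claw": -1}
  ]
}}

```text
time: 2.95
ee_pos: [0.4717, -0.1121, 0.266]
tcp_rot: [-180.0, 0.0, 6.2]
wrist_force: [-1.0, -1.0, 0.2]
opening: -0.0004
grasp_force: 0.4
```

Request:
{"op": "play_rows", "data": {
  "increments": [
    {"slide": [6,0,2],"angular": [0,0,0],"claw": -1},
    {"slide": [6,0,3],"angular": [0,0,0],"claw": -1},
    {"slide": [5,0,2],"angular": [0,0,0],"claw": -1},
    {"slide": [5,0,3],"angular": [0,0,0],"claw": -1},
    {"slide": [5,0,3],"angular": [0,0,0],"claw": -1},
    {"slide": [5,0,4],"angular": [0,0,0],"claw": -1}
  ]
}}

```text
time: 3.55
ee_pos: [0.5031, -0.1086, 0.2491]
tcp_rot: [180.0, -0.0, 6.2]
wrist_force: [0.1, 0.2, 1.3]
opening: 0.0002
grasp_force: 0.4
```

Request:
{"op": "play_rows", "data": {
  "increments": [
    {"slide": [4,0,4],"angular": [0,0,0],"claw": -1},
    {"slide": [4,0,4],"angular": [0,0,0],"claw": -1},
    {"slide": [4,0,5],"angular": [0,0,0],"claw": -1},
    {"slide": [4,0,6],"angular": [0,0,0],"claw": -1},
    {"slide": [3,0,6],"angular": [0,0,0],"claw": -1}
  ]
}}

```text
time: 4.05
ee_pos: [0.5219, -0.1066, 0.2237]
tcp_rot: [-180.0, 0.0, 6.2]
wrist_force: [0.6, 0.1, -0.0]
opening: -0.0
grasp_force: 0.3
```

Request:
{"op": "play_rows", "data": {
  "increments": [
    {"slide": [3,0,7],"angular": [0,0,0],"claw": -1},
    {"slide": [2,0,6],"angular": [0,0,0],"claw": -1},
    {"slide": [1,0,5],"angular": [0,0,0],"claw": -1},
    {"slide": [0,0,3],"angular": [0,0,0],"claw": -1},
    {"slide": [0,0,2],"angular": [0,0,0],"claw": -1}
  ]
}}

```text
time: 4.55
ee_pos: [0.5275, -0.1059, 0.201]
tcp_rot: [-180.0, 0.0, 6.2]
wrist_force: [1.2, -0.6, 0.4]
opening: 0.0001
grasp_force: 0.3
```

Request:
{"op": "play_rows", "data": {
  "increments": [
    {"slide": [0,0,2],"angular": [0,0,0],"claw": -1},
    {"slide": [0,0,1],"angular": [0,0,0],"claw": -1},
    {"slide": [0,0,0],"angular": [0,0,0],"claw": -1}
  ]
}}

```text
time: 4.85
ee_pos: [0.5275, -0.106, 0.1986]
tcp_rot: [180.0, -0.0, 6.2]
wrist_force: [-0.6, 0.8, 2.6]
opening: -0.0004
grasp_force: 1.0
```

Request:
{"op": "play_rows", "data": {
  "increments": [
    {"slide": [0,0,1],"angular": [0,0,0],"claw": -1},
    {"slide": [0,0,0],"angular": [0,0,0],"claw": -1}
  ]
}}

```text
time: 5.05
ee_pos: [0.5275, -0.106, 0.1985]
tcp_rot: [180.0, -0.1, 6.2]
wrist_force: [-2.3, -0.8, 7.9]
opening: -0.0005
grasp_force: 4.1
```

Request:
{"op": "play_rows", "data": {
  "increments": [
    {"slide": [0,0,1],"angular": [0,0,0],"claw": -1},
    {"slide": [0,0,0],"angular": [0,0,0],"claw": -1}
  ]
}}

```text
time: 5.25
ee_pos: [0.5276, -0.106, 0.1984]
tcp_rot: [180.0, -0.1, 6.2]
wrist_force: [-4.6, 1.1, 14.6]
opening: -0.0001
grasp_force: 7.0
```

Request:
{"op": "play_rows", "data": {
  "increments": [
    {"slide": [0,0,-10],"angular": [0,0,0],"claw": -1},
    {"slide": [0,0,-20],"angular": [0,0,0],"claw": -1},
    {"slide": [35,0,0],"angular": [0,0,0],"claw": 0},
    {"slide": [35,0,0],"angular": [0,0,0],"claw": 0},
    {"slide": [35,0,0],"angular": [0,0,0],"claw": 0},
    {"slide": [35,0,0],"angular": [0,0,0],"claw": 0},
    {"slide": [28,0,0],"angular": [0,0,0],"claw": 0},
    {"slide": [0,0,0],"angular": [0,0,0],"claw": 0}
  ]
}}

```text
time: 6.05
ee_pos: [0.6969, -0.0872, 0.2231]
tcp_rot: [-180.0, 0.2, 6.3]
wrist_force: [-0.5, 0.2, -0.4]
opening: 0.0428
grasp_force: 0.0
```

```bash
python3 - <<'E'
from h import *
import cv2
o=bot.get_obs();print(o['ee_pos'],o['wrist_force'],o['opening'])
s=bot.camera("scene")[120:400,150:450,::-1]
t=bot.camera("top")[150:320,270:470,::-1]
t=cv2.resize(t,None,fx=2,fy=2); s=cv2.resize(s,(364,340))
cv2.imwrite("pics/s2.png",np.hstack([t,s]))
E
```

```text
[ 0.69689769 -0.08720928  0.22313795] [-0.45897108  0.17453372 -0.3510183 ] 0.04281824575385955
```

View pics/s2.png

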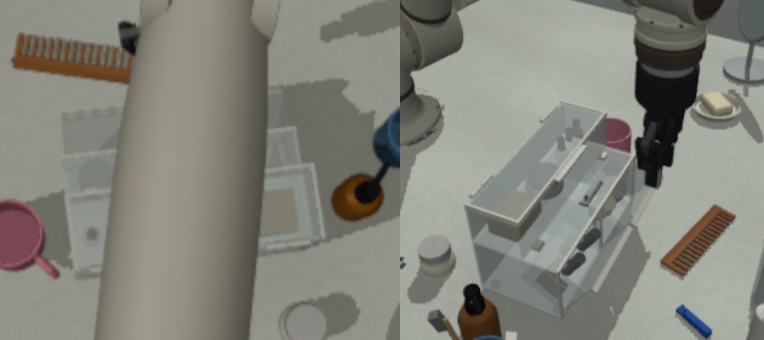

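The lid is flat on the rim, the clipper still lies on the step, and the fingers are in front of the lips. Now I'll lower them.

Request:
{"op": "play_rows", "data": {
  "increments": [
    {"slide": [0,0,30],"angular": [0,0,0],"claw": 0},
    {"slide": [0,0,30],"angular": [0,0,0],"claw": 0},
    {"slide": [0,0,30],"angular": [0,0,0],"claw": 0},
    {"slide": [0,0,30],"angular": [0,0,0],"claw": 0},
    {"slide": [0,0,20],"angular": [0,0,0],"claw": 0},
    {"slide": [0,0,0],"angular": [0,0,0],"claw": 0}
  ]
}}

```text
time: 6.75
ee_pos: [0.6922, -0.0879, 0.0839]
tcp_rot: [-179.9, 0.2, 6.2]
wrist_force: [-0.8, 0.5, -0.3]
opening: 0.0426
grasp_force: 0.0
```

Request:
{"op": "play_rows", "data": {
  "increments": [
    {"slide": [-8,0,0],"angular": [0,0,0],"claw": 0},
    {"slide": [-8,0,0],"angular": [0,0,0],"claw": 0},
    {"slide": [-6,0,0],"angular": [0,0,0],"claw": 0},
    {"slide": [-5,0,0],"angular": [0,0,0],"claw": 0},
    {"slide": [-5,0,0],"angular": [0,0,0],"claw": 0},
    {"slide": [-5,0,0],"angular": [0,0,0],"claw": 0}
  ]
}}

```text
time: 7.35
ee_pos: [0.6576, -0.0918, 0.0868]
tcp_rot: [180.0, -0.0, 6.2]
wrist_force: [1.4, -0.1, 1.8]
opening: 0.0428
grasp_force: 0.9
```

Request:
{"op": "play_rows", "data": {
  "increments": [
    {"slide": [-5,0,0],"angular": [0,0,0],"claw": 0},
    {"slide": [-5,0,0],"angular": [0,0,0],"claw": 0},
    {"slide": [-5,0,0],"angular": [0,0,0],"claw": 0},
    {"slide": [-4,0,0],"angular": [0,0,0],"claw": 0},
    {"slide": [-3,0,0],"angular": [0,0,0],"claw": 0},
    {"slide": [-2,0,0],"angular": [0,0,0],"claw": 0}
  ]
}}

```text
time: 7.95
ee_pos: [0.6336, -0.0944, 0.0862]
tcp_rot: [-180.0, 0.0, 6.2]
wrist_force: [0.4, 1.3, 1.2]
opening: 0.0427
grasp_force: 0.5
```

Request:
{"op": "play_rows", "data": {
  "increments": [
    {"slide": [-1,0,0],"angular": [0,0,0],"claw": 0},
    {"slide": [-1,0,0],"angular": [0,0,0],"claw": 0},
    {"slide": [0,0,0],"angular": [0,0,0],"claw": 0}
  ]
}}

```text
time: 8.25
ee_pos: [0.6318, -0.0946, 0.0862]
tcp_rot: [-180.0, 0.0, 6.2]
wrist_force: [0.2, -0.4, -0.2]
opening: 0.0431
grasp_force: 0.1
```

Request:
{"op": "play_rows", "data": {
  "increments": [
    {"slide": [-1,0,0],"angular": [0,0,0],"claw": 0},
    {"slide": [-1,0,0],"angular": [0,0,0],"claw": 0},
    {"slide": [0,0,0],"angular": [0,0,0],"claw": 0}
  ]
}}

```text
time: 8.55
ee_pos: [0.6298, -0.0948, 0.0863]
tcp_rot: [-180.0, 0.0, 6.2]
wrist_force: [-0.1, -0.2, 0.8]
opening: 0.0428
grasp_force: 0.1
```

Request:
{"op": "play_rows", "data": {
  "increments": [
    {"slide": [-1,0,0],"angular": [0,0,0],"claw": 0},
    {"slide": [0,0,0],"angular": [0,0,0],"claw": 0}
  ]
}}

```text
time: 8.75
ee_pos: [0.6288, -0.0949, 0.0863]
tcp_rot: [-180.0, 0.0, 6.2]
wrist_force: [1.1, -0.0, 0.3]
opening: 0.0423
grasp_force: 0.1
```

Request:
{"op": "play_rows", "data": {
  "increments": [
    {"slide": [-1,0,0],"angular": [0,0,0],"claw": 0},
    {"slide": [0,0,0],"angular": [0,0,0],"claw": 0}
  ]
}}

```text
time: 8.95
ee_pos: [0.6278, -0.095, 0.0862]
tcp_rot: [-180.0, 0.0, 6.2]
wrist_force: [0.5, 0.1, 0.8]
opening: 0.0428
grasp_force: 0.1
```

Request:
{"op": "play_rows", "data": {
  "increments": [
    {"slide": [-1,0,0],"angular": [0,0,0],"claw": 0},
    {"slide": [0,0,0],"angular": [0,0,0],"claw": 0}
  ]
}}

```text
time: 9.15
ee_pos: [0.6274, -0.0951, 0.0864]
tcp_rot: [180.0, -0.1, 6.2]
wrist_force: [4.4, -0.1, -1.1]
opening: 0.0426
grasp_force: 2.1
```

Request:
{"op": "play_rows", "data": {
  "increments": [
    {"slide": [-0.5,0,0],"angular": [0,0,0],"claw": 0},
    {"slide": [0,0,0],"angular": [0,0,0],"claw": 0}
  ]
}}

```text
time: 9.35
ee_pos: [0.6272, -0.0951, 0.0867]
tcp_rot: [180.0, -0.1, 6.2]
wrist_force: [4.8, 0.6, 0.4]
opening: 0.0429
grasp_force: 2.7
```

Request:
{"op": "play_rows", "data": {
  "increments": [
    {"slide": [-0.5,0,0],"angular": [0,0,0],"claw": 0},
    {"slide": [0,0,0],"angular": [0,0,0],"claw": 0}
  ]
}}

```text
time: 9.55
ee_pos: [0.6269, -0.0952, 0.0868]
tcp_rot: [180.0, -0.1, 6.2]
wrist_force: [6.0, 1.3, 1.3]
opening: 0.0427
grasp_force: 3.1
```

```bash
python3 - <<'E'
from h import *
import cv2
s=bot.camera("scene")[180:380,200:400,::-1]
cv2.imwrite("pics/s3.png",cv2.resize(s,(600,600),interpolation=cv2.INTER_CUBIC))
E
```

```text
(no output)
```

View pics/s3.png

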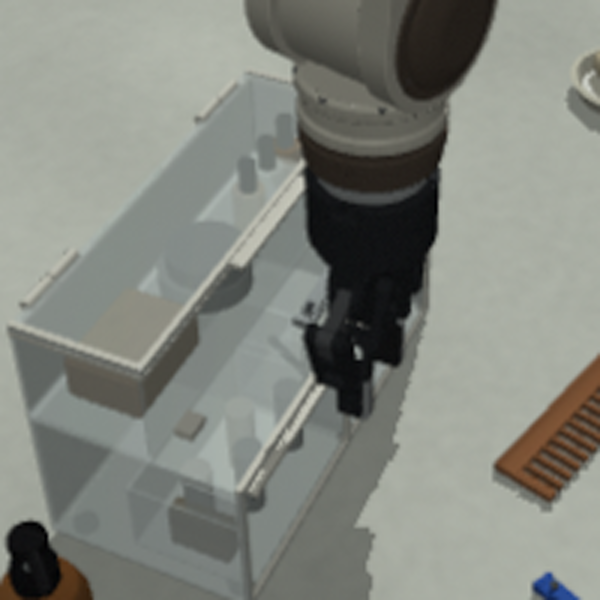

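The left bin's lip now sits flush along the step edge (crop 250,490 to 340,420). The gripper hides the right bin, so I'll check each bin with its own gentle push.

Request:
{"op": "play_rows", "data": {
  "increments": [
    {"slide": [8,0,0],"angular": [0,0,0],"claw": 0},
    {"slide": [0,25,0],"angular": [0,0,0],"claw": 0},
    {"slide": [0,30,0],"angular": [0,0,0],"claw": 0},
    {"slide": [0,10,0],"angular": [0,0,0],"claw": 0},
    {"slide": [-4,0,0],"angular": [0,0,0],"claw": 0},
    {"slide": [-2,0,0],"angular": [0,0,0],"claw": 0},
    {"slide": [-1,0,0],"angular": [0,0,0],"claw": 0},
    {"slide": [0,0,0],"angular": [0,0,0],"claw": 0}
  ]
}}

```text
time: 10.4
ee_pos: [0.6342, -0.1589, 0.0865]
tcp_rot: [180.0, -0.0, 6.3]
wrist_force: [2.9, -1.1, -2.1]
opening: 0.0429
grasp_force: 1.4
```

Request:
{"op": "play_rows", "data": {
  "increments": [
    {"slide": [-0.5,0,0],"angular": [0,0,0],"claw": 0},
    {"slide": [0,0,0],"angular": [0,0,0],"claw": 0}
  ]
}}

```text
time: 10.6
ee_pos: [0.6339, -0.1591, 0.0866]
tcp_rot: [-180.0, -0.1, 6.3]
wrist_force: [4.3, 2.6, -1.4]
opening: 0.0427
grasp_force: 2.2
```

Request:
{"op": "play_rows", "data": {
  "increments": [
    {"slide": [8,0,0],"angular": [0,0,0],"claw": 0},
    {"slide": [0,-32,0],"angular": [0,0,0],"claw": 0},
    {"slide": [0,-32,0],"angular": [0,0,0],"claw": 0},
    {"slide": [0,-32,0],"angular": [0,0,0],"claw": 0},
    {"slide": [0,-34,0],"angular": [0,0,0],"claw": 0},
    {"slide": [-5,0,0],"angular": [0,0,0],"claw": 0},
    {"slide": [-2,0,0],"angular": [0,0,0],"claw": 0},
    {"slide": [0,0,0],"angular": [0,0,0],"claw": 0}
  ]
}}

```text
time: 11.4
ee_pos: [0.6204, -0.0311, 0.0864]
tcp_rot: [180.0, 0.0, 6.2]
wrist_force: [0.6, 0.3, -0.8]
opening: 0.0424
grasp_force: 0.0
```

Request:
{"op": "play_rows", "data": {
  "increments": [
    {"slide": [-0.5,0,0],"angular": [0,0,0],"claw": 0},
    {"slide": [0,0,0],"angular": [0,0,0],"claw": 0}
  ]
}}

```text
time: 11.6
ee_pos: [0.6203, -0.0314, 0.0863]
tcp_rot: [180.0, -0.0, 6.2]
wrist_force: [0.8, 0.8, 0.0]
opening: 0.0426
grasp_force: 1.1
```

Request:
{"op": "play_rows", "data": {
  "increments": [
    {"slide": [-0.5,0,0],"angular": [0,0,0],"claw": 0},
    {"slide": [0,0,0],"angular": [0,0,0],"claw": 0}
  ]
}}

```text
time: 11.8
ee_pos: [0.6199, -0.0311, 0.0864]
tcp_rot: [180.0, -0.0, 6.2]
wrist_force: [3.6, -0.7, -0.8]
opening: 0.0427
grasp_force: 2.0
```

Request:
{"op": "play_rows", "data": {
  "increments": [
    {"slide": [-0.3,0,0],"angular": [0,0,0],"claw": 0},
    {"slide": [0,0,0],"angular": [0,0,0],"claw": 0}
  ]
}}

```text
time: 12.0
ee_pos: [0.6193, -0.0308, 0.0864]
tcp_rot: [180.0, -0.0, 6.2]
wrist_force: [4.4, -1.1, -0.2]
opening: 0.0426
grasp_force: 2.2
```

Both bins meet a firm stop at organiser x ≈ -87.5 mm. I'll retreat and take a last look.

Request:
{"op": "play_rows", "data": {
  "increments": [
    {"slide": [10,0,0],"angular": [0,0,0],"claw": 0},
    {"slide": [20,0,0],"angular": [0,0,0],"claw": 0},
    {"slide": [0,0,-40],"angular": [0,0,0],"claw": 0},
    {"slide": [0,0,-40],"angular": [0,0,0],"claw": 0},
    {"slide": [0,0,-40],"angular": [0,0,0],"claw": 0},
    {"slide": [0,0,-40],"angular": [0,0,0],"claw": 0},
    {"slide": [0,-45,0],"angular": [0,0,0],"claw": 0},
    {"slide": [0,-45,0],"angular": [0,0,0],"claw": 0}
  ]
}}

```text
time: 12.8
ee_pos: [0.6397, 0.0623, 0.2476]
tcp_rot: [-180.0, -0.1, 6.1]
wrist_force: [0.7, 0.3, -1.0]
opening: 0.0425
grasp_force: 0.0
```

Request:
{"op": "play_rows", "data": {
  "increments": [
    {"slide": [0,-45,0],"angular": [0,0,0],"claw": 0},
    {"slide": [-20,-45,0],"angular": [0,0,0],"claw": 0},
    {"slide": [-20,-45,0],"angular": [0,0,0],"claw": 0},
    {"slide": [-20,-45,0],"angular": [0,0,0],"claw": 0},
    {"slide": [0,0,0],"angular": [0,0,0],"claw": 0}
  ]
}}

```text
time: 13.3
ee_pos: [0.5648, 0.1558, 0.2507]
tcp_rot: [-176.7, 0.1, 14.0]
wrist_force: [0.1, -1.0, 0.4]
opening: 0.0425
grasp_force: 0.0
```

```bash
python3 - <<'E'
from h import *
import cv2
o=bot.get_obs();print(o['ee_pos'],o['wrist_force'])
s=bot.camera("scene")[180:390,180:380,::-1]
t=bot.camera("top");cv2.imwrite("pics/top4.png",t[:,:,::-1]);t=t[190:310,290:450,::-1]
cv2.imwrite("pics/s4.png",np.hstack([cv2.resize(t,(500,375),interpolation=cv2.INTER_CUBIC),cv2.resize(s,(300,375))]))
E
```

```text
[0.56475611 0.1558255  0.25072005] [ 0.09916143 -1.00933309  0.39342602]
```

View pics/s4.png

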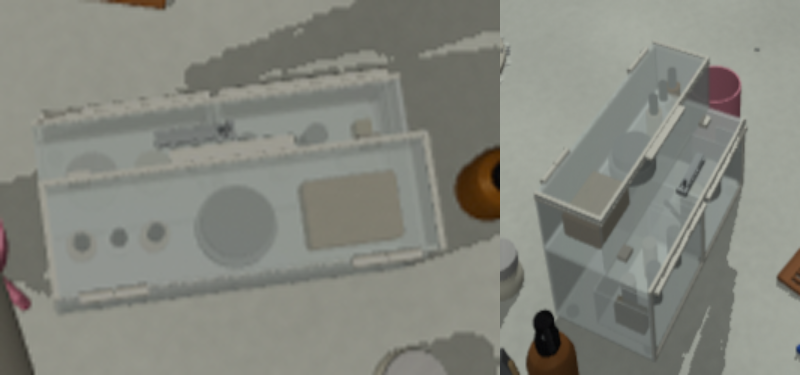

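Lid flat on the rim, both lips flush with the step edge, and the clipper is on the step. The organiser has moved no more than about a pixel.

```bash
python3 -c "
from workcell import bot
print(bot.job_done())"
```

```text
the job is handed in; nothing more can be done
None
```

I've handed the job in at about 13 s: the lid is shut and both front bins are fully home. The steel clipper is still on the step, and the organiser moved no more than about 2 mm, as far as the top view can tell.

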